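Make up two sampling kits from the stock

ROBOT

A 6-joint arm with a two-finger parallel gripper is mounted at the origin on a cart in front of the work surface, level with it; the furniture and walls round the work are solid. World frame = base frame: x ahead of the robot, y to its left, z up, the work surface at z = 0. Lengths are in mm, angles in rad, forces in N, time in s.
With the tool pointing down it reaches from about 400 to 825 mm from the base axis. Payload 7 kg.
Tool frame: the origin (TCP) lies at the very end of the fingers, on their centre line; the grasp point (between the pads) lies 19 mm behind it; z points along the fingers, y is the line along which they close (so a half turn about z gives the same grasp; the last joint's range is limited). The gripper opens to 88 mm and grips with 3 to 60 N. Pads are 19 mm wide; open, the fingers measure 130 mm over their backs; the gripper's body (78 mm by 193 mm) begins 47 mm behind the grasp point.
Start: joints at [-0.898, 0.359, 0.012, 0, -1.224, -0.288], TCP at [253.349, -625.627, 193.461] pointing down, gripper open.
Joint ranges: [-3.07, 3.07], [-1.43, 2.12], [-1.02, 1.25], [-3.03, 1.67], [-3.05, -0], [-3.03, 3.03]. Speed limits (rad/s): [2.39, 2.39, 3.01, 3.14, 3.14, 3.14].

INTERFACE

Orientations are given as a unit quaternion [x, y, z, w].
In Python, from plant import bot gives the robot as it stands. Calls block until the motion is done:
- bot.move_ptp(position, orientation): joint-space move of the TCP to a pose.
- bot.line_to(position, velocity=150, ori=None): straight line of the TCP; ori=None keeps the orientation; velocity is the mean speed in mm/s.
- bot.move_joints(angles): joint-space move.
- bot.move_gripper(opening, force=None): finger opening in mm; force is the grip in N (None keeps the last); returns when the fingers have stopped.
- bot.pause(seconds).
- bot.solve_ik(position, orientation): joint angles nearest the present ones, or None.
- bot.read_state(): the state.
- bot.camera(name): name is "side" or "top"; returns the picture (400x640x3 uint8, red, green, blue); there is no depth.
- bot.get_calibration(name): a dict with "fx", "fy", "cx", "cy" (pixels), "view" (4x4, takes a point from world to camera coordinates). Camera axes: x right, y up, looking along -z (the intrinsics and any distortion apply to the point x, -y, -z); pixel columns grow to the right and rows downward; lengths in mm; the calibration is good to about 2 mm. A picture is of the moment at which its call begins. get_calibration takes no time and is no camera call.
A pose or a line that the arm cannot do raises bot.Unreachable and nothing moves.
- bot.close_job(): hands the job in; it is judged then, once.
The state is a dict: "t": time; "joint_pos": joint angles; "qvel": joint speeds; "tau": joint torques, N m; "tcp_pos": TCP position; "eef_rot": TCP orientation; "contact_force": force on the tool from outside, world axes, zero at the start; "moment": the same for the moment, N m; "width": finger opening in mm; "finger_force": force on a finger pad.
Only numpy, scipy, OpenCV 4.12 (cv2) and the standard library are available. Lean on these libraries where they do the work, as an engineer would, in place of code of your own. Each camera call takes 0.05 s, during which the arm holds its last target. There are 200 camera calls.

TASK

Make up two sampling kits from the stock standing behind the trays. The tray with three pockets gets the stoppered flask in its large pocket, and one tall vial and the white tube in its two small pockets, either way round; the tray with two pockets gets the small bottle in its wide pocket and the other tall vial in its narrow one. Stand everything upright on the floor of its pocket, without dropping it or knocking anything over, and leave the short vial, the beaker and the timer where they are.

Things in the scene. Friction and masses are not known exactly. Their poses are not given: they have to be found in the camera images.
- tray_three: White tray with three pockets, fixed to the table, outside 100 x 148 x 26 mm (x, y, z of its own frame), with a thin tab reaching 12 mm out at the middle of each y end. Origin: centre of its underside, z up. Floor 4 mm thick, outer walls 26 mm and dividers 24 mm high, 4 mm thick. Pocket centres in its frame (x, y): large pocket (0, +24) mm, 92 x 92 mm inside; two small pockets (-24, -48) and (+24, -48) mm, each 44 x 44 mm inside.
- tray_two: White tray with two pockets, fixed to the table, outside 80 x 128 x 26 mm (x, y, z of its own frame), with a thin tab reaching 12 mm out at the middle of each y end. Origin: centre of its underside, z up. Floor 4 mm thick, outer walls 26 mm and divider 24 mm high, 4 mm thick. Pocket centres in its frame (x, y): wide pocket (0, +24) mm, 72 x 72 mm inside; narrow pocket (0, -38) mm, 72 mm (x) by 44 mm (y) inside.
- flask: Conical glass flask with a grey stopper, 100 mm tall, 69 mm across at its foot, narrowing to the stopper, 26 mm across, which takes up the top 12 mm; it can be lifted by the stopper. Stands upright. Origin: centre of its underside, z up.
- bottle: Small glass bottle with a screw cap that does not turn, 100 mm tall, straight round body 52 mm across, cap 33 mm across in the top 19 mm. Stands upright; can be gripped round the body 50 mm up. Origin: centre of its underside, z up.
- vial_1: One of two like tall vials with a screw cap: 60 mm tall, round body 28 mm across up to 47 mm, cap 24 mm across above. Stands upright. Origin: centre of its underside, z up.
- vial_2: The other tall vial, the same as vial_1: 60 mm tall, 28 mm across, cap 24 mm. Stands upright. Origin: centre of its underside, z up.
- tube: Slender white tube standing on its cap, 106 mm tall, 23 mm across at the foot, a little slimmer higher up. Origin: centre of its underside, z up.
- short_vial: Short vial with a screw cap, 40 mm tall and 24 mm across: belongs to no kit. Stands among the stock. Origin: centre of its underside, z up.
- beaker: Empty glass beaker, 85 mm tall, 67 mm across, standing to the right of the trays: belongs to no kit. Origin: centre of its underside, z up.
- timer: Round lab timer, 58 mm across and 16 mm thick, lying flat to the left of the trays: belongs to no kit. Origin: centre of its underside, z up.

How it is judged:
By the outcome, as a careful person would: the job done as asked, in the order asked, and still so for the second after the job is handed in, with the robot touching nothing.
It also fails if it takes over 125 s, if anything falls off the work surface, if the arm or the gripper's body presses on something with over 40 N, if the wrist force passes 120 N, or if a joint passes its speed limit or range.

## Working session

There is one attempt and no reset: what is moved stays moved. The work goes in short steps, each a Python script; the robot and the scene stay as the last script left them, time stands still between calls to the robot, and variables do not carry over. Pictures are saved under pics/ and viewed, at most 14 in all, crops included, and the job is handed in when it is done.

```bash
ls; mkdir -p pics; python3 - <<'E'
from plant import bot
import cv2,numpy as np
for n in("top","side"):
    cv2.imwrite(f"pics/{n}0.png",bot.camera(n)[:,:,::-1]); 
    c=bot.get_calibration(n); print(n,{k:(np.round(v,3).tolist()) if not isinstance(v,str) else v for k,v in c.items()})
s=bot.read_state(); print(s["t"],s["eef_rot"],s["width"])
E
```

```text
pics
top {'fx': 514.101, 'fy': 514.101, 'cx': 321.689, 'cy': 203.122, 'view': [[0.018, -1.0, 0.007, -36.17], [0.996, 0.019, 0.089, -511.21], [-0.089, 0.005, 0.996, -1628.295], [0.0, 0.0, 0.0, 1.0]]}
side {'fx': 446.36, 'fy': 446.36, 'cx': 320.295, 'cy': 202.33, 'view': [[-0.962, -0.273, 0.011, 508.113], [0.143, -0.468, 0.872, -112.473], [-0.233, 0.841, 0.489, -991.467], [0.0, 0.0, 0.0, 1.0]]}
0.1 [-1.91159049e-01  9.81558806e-01  6.96453820e-04 -2.07231666e-04] 87.6184711727402
```

View pics/top0.png

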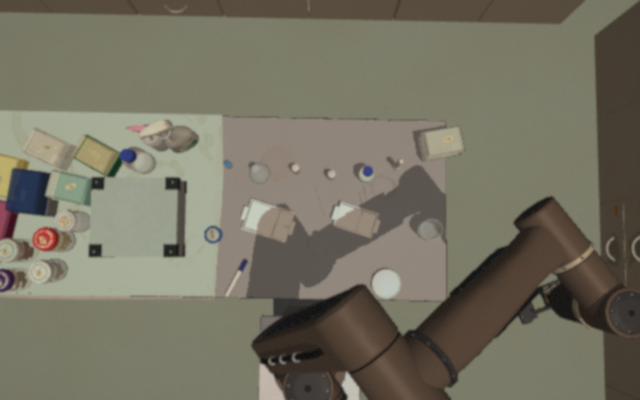

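View pics/side0.png

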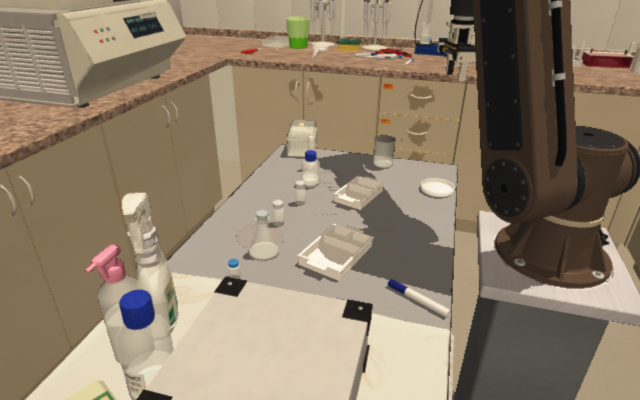

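Top: trays at about (268,220) and (357,218). Stock row: flask (259,173), vials (295,168) and (331,174), bottle (367,173), tube about (395,162), short vial (228,164). Beaker is at (429,229) and timer at (213,235). I'll zoom in.

```bash
python3 - <<'E'
import cv2
a=cv2.imread("pics/top0.png")[150:250,215:415]; b=cv2.imread("pics/side0.png")[140:290,210:410]
cv2.imwrite("pics/topc.png",cv2.convertScaleAbs(cv2.resize(a,None,fx=4,fy=4,interpolation=2),alpha=1.3))
cv2.imwrite("pics/sidec.png",cv2.resize(b,None,fx=4,fy=4,interpolation=2))
E
```

```text
(no output)
```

View pics/topc.png

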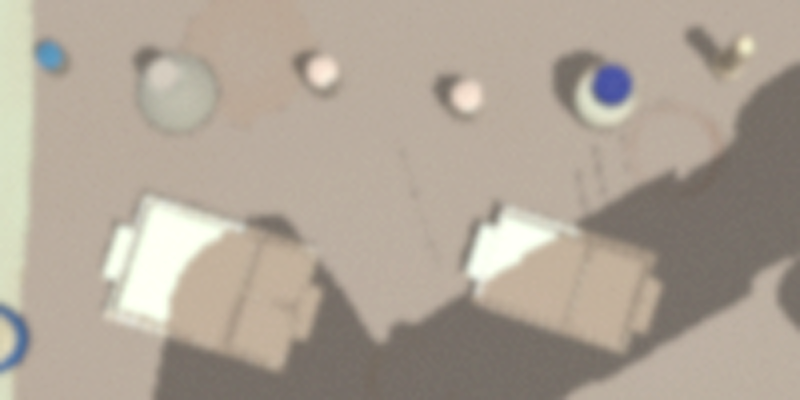

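View pics/sidec.png

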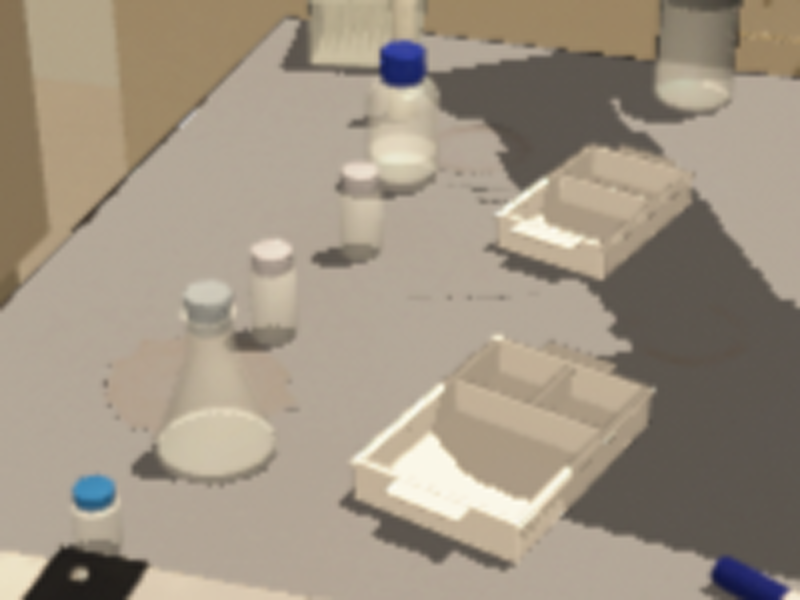

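Top crop: the trays' +y ends point left and slightly up. The side crop shows all the stock except the tube foot, which is behind the bottle. Next I'll build masks and cast rays.

```bash
cat > h.py <<'E'
import numpy as np,cv2
from plant import bot
def ray(n,px):
    c=bot.get_calibration(n);V=np.array(c["view"],float)
    d=np.array([(px[0]-c["cx"])/c["fx"],-(px[1]-c["cy"])/c["fy"],-1.])
    return -V[:3,:3].T@V[:3,3], V[:3,:3].T@d
def onplane(n,px,z):
    o,d=ray(n,px); return (o+d*(z-o[2])/d[2])[:2]
def proj(n,p):
    c=bot.get_calibration(n);V=np.array(c["view"],float);q=V[:3,:3]@p+V[:3,3]
    return np.round([c["cx"]+c["fx"]*q[0]/-q[2],c["cy"]-c["fy"]*q[1]/-q[2]],1)
E
python3 - <<'E'
from h import *
print([list(bot.get_calibration(n)) for n in("top","side")])
im=cv2.imread("pics/top0.png").astype(int)
for n,p in dict(tab=(300,190),tabsh=(305,240),trayl=(256,214),traysh=(275,225),tray2sh=(355,225),vial=(295,168),stop=(255,168),cap=(368,171),tube=(401,161),foot=(259,175)).items():
    print(n,p,im[p[1],p[0]])
E
```

```text
[['fx', 'fy', 'cx', 'cy', 'view'], ['fx', 'fy', 'cx', 'cy', 'view']]
tab (300, 190) [123 133 144]
tabsh (305, 240) [79 85 92]
trayl (256, 214) [188 204 197]
traysh (275, 225) [106 120 133]
tray2sh (355, 225) [120 136 150]
vial (295, 168) [167 179 194]
stop (255, 168) [146 156 163]
cap (368, 171) [127  67  60]
tube (401, 161) [155 181 186]
foot (259, 175) [134 147 148]
```

```bash
python3 - <<'E'
from h import *
im=cv2.imread("pics/top0.png"); f=cv2.resize(cv2.GaussianBlur(im,(3,3),0),None,fx=4,fy=4,interpolation=cv2.INTER_CUBIC).astype(float)
b,g,r=f[...,0],f[...,1],f[...,2]
full=lambda p:((np.array(p)+.5)/4-.5)
vis=f.copy().astype(np.uint8)
def blob(m,roi,close=1):
    x0,y0,x1,y1=[4*v for v in roi]; k=np.zeros(m.shape,np.uint8); k[y0:y1,x0:x1]=m[y0:y1,x0:x1]
    k=cv2.morphologyEx(k,cv2.MORPH_CLOSE,np.ones((close,close)))
    c=max(cv2.findContours(k,0,2)[0],key=cv2.contourArea); cv2.drawContours(vis,[c],-1,(0,0,255),1); return c
m=((r>165)|(b/r<.828)|(b/r>.9))
for n,roi in dict(three=(238,195,300,246),two=(330,198,384,240)).items():
    k=blob(m,roi,13)
    K=np.zeros(m.shape,np.uint8);cv2.drawContours(K,[k],-1,1,-1)
    K=cv2.morphologyEx(K,cv2.MORPH_OPEN,np.ones((9,9)))
    k=max(cv2.findContours(K,0,2)[0],key=cv2.contourArea)
    q=np.array([onplane("top",full(p[0]),22) for p in k],np.float32)
    (c,s,a)=cv2.minAreaRect(q); bx=cv2.boxPoints((c,s,a))
    e=sorted([bx[1]-bx[0],bx[2]-bx[1]],key=np.linalg.norm)[1]; e=e*np.sign(e[1])
    mm=cv2.moments(q); print(n,"rect",np.round(c,1),np.round(s,1),"yaw(y axis ang-90)",round(np.degrees(np.arctan2(e[1],e[0]))-90,1),"moments c",mm['m10']/mm['m00'],mm['m01']/mm['m00'])
    P=np.array([proj("top",np.r_[p,22]) for p in bx]); cv2.polylines(vis,[(P*4+1.5).astype(int)],True,(0,255,0),1)
caps=dict(vialA=((288,160,302,176),60,r>165),vialB=((325,166,338,182),60,r>165),bottle=((358,160,376,182),100,b-r>25),tube=((396,155,406,167),106,r>165),short=((222,158,234,172),40,b-r>10),stopper=((249,161,262,173),100,r>155))
for n,(roi,z,mk) in caps.items():
    k=blob(mk,roi); M=cv2.moments(k); p=full((M['m10']/M['m00'],M['m01']/M['m00']))
    w=onplane("top",p,z); ar=2*np.sqrt(M['m00']/16/np.pi)*3.05*(1600-z)/1600
    print(n,np.round(p,1),np.round(w,1),"dia",round(ar,1),"side proj top",proj("side",np.r_[w,z]),"foot",proj("side",np.r_[w,0]))
cv2.imwrite("pics/mask.png",vis[600:1000,860:1660])
E
```

```text
three rect [453.5 145.6] [176.6 107.4] yaw(y axis ang-90) -16.7 moments c 454.1366793512654 145.34385499859914
two rect [ 462.1 -134.7] [157.7  87. ] yaw(y axis ang-90) -16.9 moments c 463.02106357578674 -135.3443869212496
vialA [295.4 167.3] [620.5  58.5] dia 17.5 side proj top [276.4 201.9] foot [277.3 223.4]
vialB [331.8 173.6] [602.6 -56.7] dia 18.3 side proj top [298.8 182.1] foot [299.1 202.4]
bottle [367.6 170.8] [ 607.6 -165.8] dia 26.1 side proj top [309.4 151.7] foot [309.4 184.2]
tube [401.2 160.9] [ 639.4 -268.3] dia 7.9 side proj top [309.3 135.5] foot [309.3 168.3]
short [226.9 163.4] [632.  278.8] dia 20.7 side proj top [231.8 261.8] foot [233.5 277.8]
stopper [255.6 168.4] [608.2 179.1] dia 15.9 side proj top [260.6 213. ] foot [263.1 252.1]
```

View pics/mask.png

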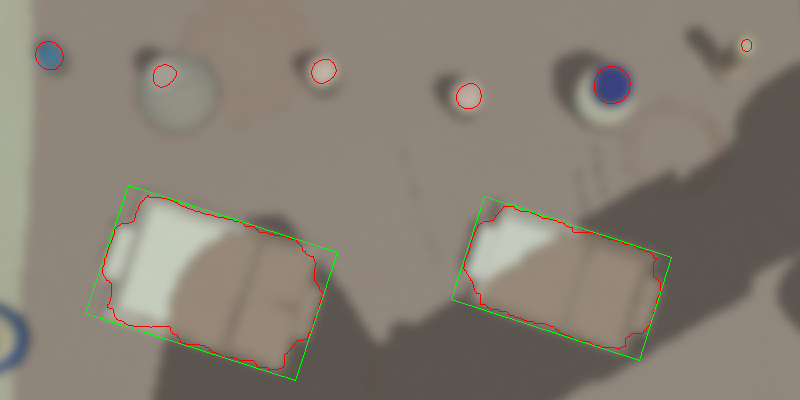

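```bash
cat >> h.py <<'E'
from scipy.spatial.transform import Rotation as Ro
PSI=np.radians(-16.8)
def quat(sgn):
    y=sgn*np.array([np.cos(PSI),np.sin(PSI),0]);z=np.array([0,0,-1.])
    return Ro.from_matrix(np.c_[np.cross(y,z),y,z]).as_quat()
T3=np.array([453.8,145.5]);T2=np.array([462.5,-135])
def pocket(T,x,y):
    c,s=np.cos(PSI),np.sin(PSI); return T+[c*x-s*y,s*x+c*y]
# name: xy, tcp height over its underside, opening, force, target xy
JOBS=dict(
 flask=((608.2,179.1),78,50,25,pocket(T3,0,25)),
 vialA=((620.5,58.5),29,60,20,pocket(T3,25,-49)),
 tube=((639.4,-268.3),66,60,15,pocket(T3,-25,-49)),
 bottle=((607.6,-165.8),37,88,30,pocket(T2,0,27)),
 vialB=((602.6,-56.7),29,60,20,pocket(T2,0,-42)))
E
python3 - <<'E'
from h import *
print("flask foot",proj("top",np.r_[608.2,179.1,3]),"tube foot",proj("top",np.r_[639.4,-268.3,0]),"bottle body",proj("top",np.r_[607.6,-165.8,60]))
for s in(1,-1):
    print("sgn",s)
    for n,(p,h,o,f,t) in JOBS.items():
        for q,z in((p,h),(p,h+135),(t,h+4),(t,h+135)):
            j=bot.solve_ik(list(np.r_[q,z]),list(quat(s))); print(n,np.round(q),z,None if j is None else np.round(j,2))
E
```

```text
flask foot [259.2 173.1] tube foot [396.  166.4] bottle body [366.4 172.7]
sgn 1
flask [608. 179.] 78 [ 0.59  0.38 -0.23  0.   -0.96  2.25]
flask [608. 179.] 213 [ 0.59  0.28 -0.06  0.   -1.24  2.25]
flask [461. 169.] 82 [ 0.75  0.16 -0.54  0.   -0.87  2.1 ]
flask [461. 169.] 213 [ 0.75  0.04 -0.35  0.   -1.18  2.1 ]
vialA [620.  58.] 29 [ 0.41  0.42 -0.3   0.   -0.85  2.44]
vialA [620.  58.] 164 [ 0.41  0.29 -0.15  0.   -1.13  2.44]
vialA [464.  91.] 33 [ 0.61  0.2  -0.63  0.   -0.73  2.24]
vialA [464.  91.] 164 [ 0.61  0.04 -0.46  0.   -1.06  2.24]
tube [ 639. -268.] 66 [-0.12  0.48 -0.1   0.   -0.99  2.97]
tube [ 639. -268.] 201 [-0.12  0.38  0.07  0.   -1.25  2.97]
tube [416. 106.] 70 [ 0.71  0.08 -0.68  0.   -0.82  2.14]
tube [416. 106.] 201 [ 0.71 -0.07 -0.48  0.   -1.16  2.14]
bottle [ 608. -166.] 37 [ 0.04  0.42 -0.28  0.   -0.87  2.81]
bottle [ 608. -166.] 172 [ 0.04  0.3  -0.12  0.   -1.15  2.81]
bottle [ 470. -109.] 41 [ 0.18  0.21 -0.6   0.   -0.76  2.67]
bottle [ 470. -109.] 172 [ 0.18  0.05 -0.43  0.   -1.09  2.67]
vialB [603. -57.] 29 [ 0.23  0.4  -0.35  0.   -0.83  2.
[... 699 characters left out ...]
 0.48 -0.1   0.   -0.99 -0.18]
tube [ 639. -268.] 201 [-0.12  0.38  0.07  0.   -1.25 -0.18]
tube [416. 106.] 70 [ 0.71  0.08 -0.68  0.   -0.82 -1.01]
tube [416. 106.] 201 [ 0.71 -0.07 -0.48  0.   -1.16 -1.01]
bottle [ 608. -166.] 37 [ 0.04  0.42 -0.28  0.   -0.87 -0.34]
bottle [ 608. -166.] 172 [ 0.04  0.3  -0.12  0.   -1.15 -0.34]
bottle [ 470. -109.] 41 [ 0.18  0.21 -0.6   0.   -0.76 -0.47]
bottle [ 470. -109.] 172 [ 0.18  0.05 -0.43  0.   -1.09 -0.47]
vialB [603. -57.] 29 [ 0.23  0.4  -0.35  0.   -0.83 -0.52]
vialB [603. -57.] 164 [ 0.23  0.27 -0.19  0.   -1.11 -0.52]
vialB [ 450. -175.] 33 [ 0.04  0.22 -0.61  0.   -0.74 -0.33]
vialB [ 450. -175.] 164 [ 0.04  0.06 -0.44  0.   -1.07 -0.33]
```

```bash
cat >> h.py <<'E'
Q=list(quat(-1))
def st(): return bot.read_state()
def pick(n,first=False):
    p,h,o,f,t=JOBS[n]
    up=list(np.r_[p,h+135])
    if first: bot.move_ptp(up,Q)
    else: bot.line_to(up,300,Q)
    bot.move_gripper(o); bot.line_to(list(np.r_[p,h+20]),180); bot.line_to(list(np.r_[p,h]),60)
    bot.move_gripper(5,f); bot.pause(.2); print(n,"width",round(st()["width"],1))
    bot.line_to(list(np.r_[p,h+15]),50); bot.line_to(up,150)
    s=st(); print("held",round(s["width"],1),round(s["finger_force"] if np.isscalar(s["finger_force"]) else max(s["finger_force"]),1),"t",round(s["t"],1))
def place(n):
    p,h,o,f,t=JOBS[n]
    bot.line_to(list(np.r_[t,h+135]),200); bot.line_to(list(np.r_[t,h+30]),120); bot.line_to(list(np.r_[t,h+8]),40)
    bot.pause(.2); f0=st()["contact_force"][2]; z=h+8
    while z>h+1.5:
        z-=1; bot.line_to(list(np.r_[t,z]),20); bot.pause(.05)
        if abs(st()["contact_force"][2]-f0)>2: break
    print("touch at",z-h,"df",round(st()["contact_force"][2]-f0,1))
    bot.move_gripper(st()["width"]+8); bot.pause(.2)
    bot.line_to(list(np.r_[t,h+35]),60); bot.line_to(list(np.r_[t,h+135]),200); print("t",round(st()["t"],1),"width",round(st()["width"],1))
def snap(name):
    a=bot.camera("side")[120:290,200:440,::-1]; b=bot.camera("top")[140:250,200:440,::-1]
    cv2.imwrite(name,cv2.resize(np.vstack([a,b]),None,fx=2.1,fy=2.1,interpolation=2))
E
python3 - <<'E'
from h import *
pick("flask",True); snap("pics/p1.png")
E
```

```text
flask width 4.9
held 5.1 0.0 t 7.8
```

View pics/p1.png

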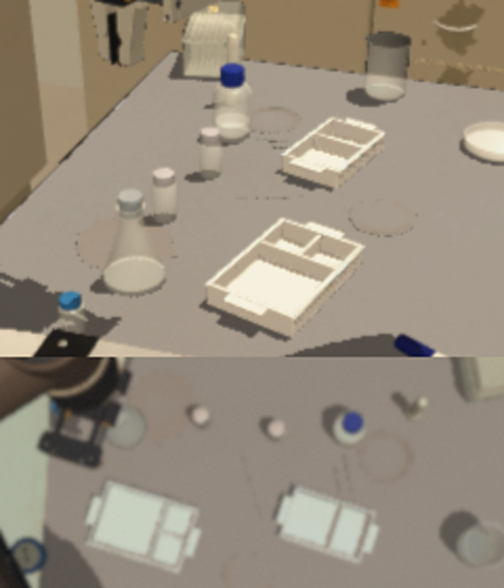

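```bash
python3 - <<'E'
from h import *
s=st(); print(s["tcp_pos"],s["joint_pos"],s["eef_rot"],Q,s["width"]); print(proj("side",np.array(s["tcp_pos"])),proj("top",np.array(s["tcp_pos"])))
im=bot.camera("side"); cv2.imwrite("pics/s2.png",im[60:290,180:400,::-1].repeat(2,0).repeat(2,1))
E
```

```text
[607.56122836 178.84712161 211.59707152] [ 5.93761524e-01  2.81738162e-01 -5.66272460e-02 -2.98914993e-04
 -1.23466926e+00 -8.86912722e-01] [-5.96210530e-01  8.02827336e-01  1.91309313e-04 -1.11168314e-03] [np.float64(-0.5962248749656157), np.float64(0.8028174751911145), np.float64(0.0), np.float64(0.0)] 4.826841733741765
[257.9 164.3] [250.9 162.6]
```

View pics/s2.png

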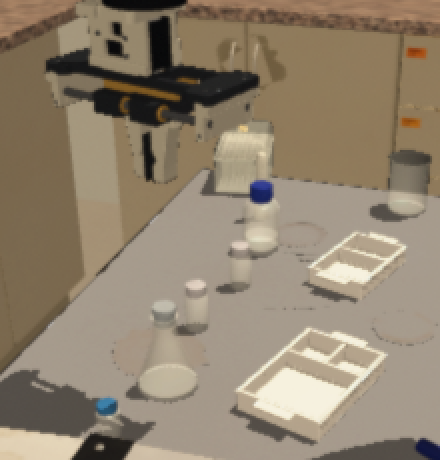

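```bash
python3 - <<'E'
from h import *
t=np.array(st()["tcp_pos"])
im=bot.camera("top")[:,:,::-1].copy(); a=cv2.resize(im[130:210,190:290],None,fx=6,fy=6,interpolation=2)
for dz,c in((0,(0,0,255)),(66,(0,255,0)),(-211,(255,0,0))):
    p=proj("top",t+[0,0,dz]); cv2.drawMarker(a,tuple(int(v) for v in ((p-[190,130])*6+3)),c,0,14,1)
b=cv2.resize(bot.camera("side")[60:160,200:300,::-1],None,fx=4.8,fy=4.8,interpolation=2)
p=proj("side",t); cv2.drawMarker(b,tuple(int(v) for v in ((p-[200,60])*4.8+2)),(0,0,255),0,14,1)
cv2.imwrite("pics/z.png",a); cv2.imwrite("pics/zs.png",b)
E
```

```text
(no output)
```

View pics/z.png

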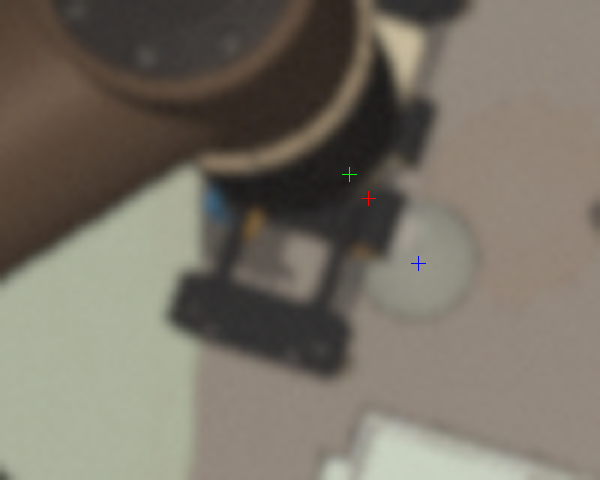

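View pics/zs.png

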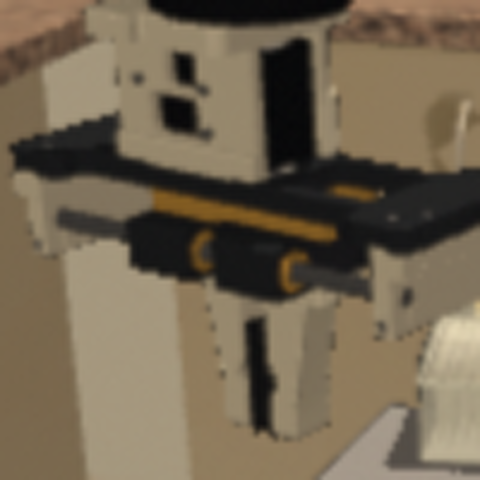

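Side view: the closed fingertips are at about (257,151), but the stated TCP projects to (258,164). That puts the real tips roughly 33 mm higher than reported, so the grasp closed above the stopper. I'll measure this with a gentle touch on bare table.

```bash
python3 - <<'E'
from h import *
t=np.array(st()["tcp_pos"])
print([(z,proj("side",np.r_[t[:2],z])) for z in (212,230,240,250)])
bot.line_to([540,20,212],300); bot.line_to([540,20,15],150); bot.pause(.2)
f0=np.array(st()["contact_force"]); z=15
while z>-45:
    z-=2; bot.line_to([540,20,z],30); s=st(); d=s["contact_force"][2]-f0[2]
    if abs(d)>3: break
print("touch cmd z",z,"df",d,s["tcp_pos"],s["t"])
bot.line_to([540,20,z+60],150)
E
```

```text
[(212, array([257.7, 164.1])), (230, array([257.2, 155.6])), (240, array([256.9, 150.9])), (250, array([256.6, 146.1]))]
touch cmd z -35 df 24.973654448901446 [540.40080554  20.1176927  -32.9207093 ] 16.6917
```

```bash
cat >> h.py <<'E'
OFF=-30  # real fingertips are ~30 mm above the reported TCP (touch test)
JOBS={n:(p,h+OFF,o,f,t) for n,(p,h,o,f,t) in JOBS.items()}
E
python3 - <<'E'
from h import *
pick("flask")
if st()["width"]>15: place("flask")
snap("pics/p2.png")
E
```

```text
flask width 29.8
held 29.8 24.2 t 22.5
touch at 3 df 7.0
t 28.7 width 37.8
```

View pics/p2.png

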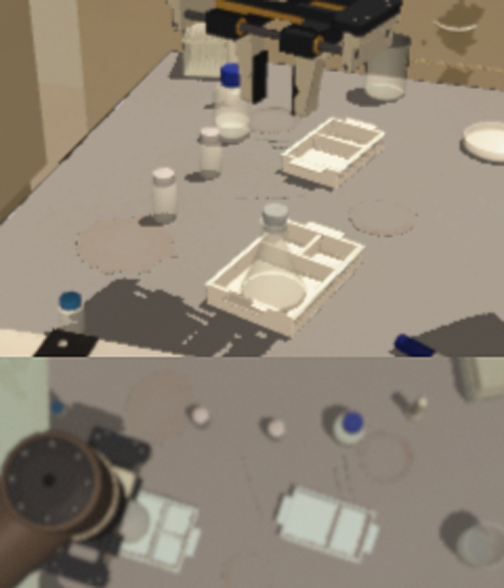

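Flask stands in the large pocket (side crop, about (273,285)). On to the vial and tube.

```bash
python3 - <<'E'
from h import *
pick("vialA")
if st()["width"]>20:
    place("vialA"); pick("tube")
snap("pics/p3.png")
E
```

```text
vialA width 27.2
held 27.2 20.0 t 33.8
touch at 3 df 9.8
t 40.1 width 35.4
tube width 17.6
held 18.1 14.9 t 45.9
```

View pics/p3.png

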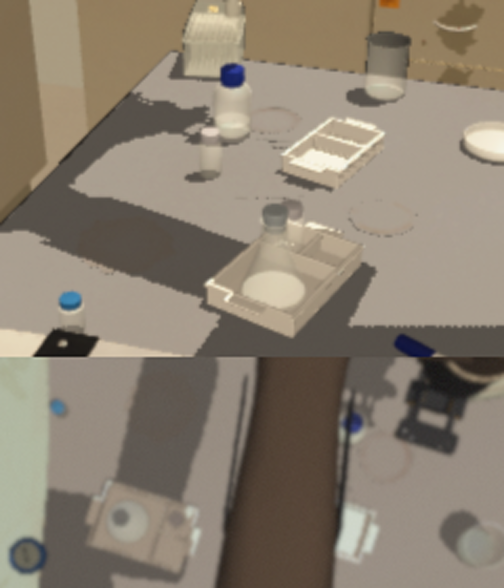

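Vial A stands in the rear small pocket and the tube is held (width 18). Next: place the tube, then the bottle.

```bash
python3 - <<'E'
from h import *
place("tube")
pick("bottle")
if st()["width"]>45: place("bottle")
snap("pics/p4.png")
E
```

```text
touch at 3 df 7.1
t 53.7 width 26.1
bottle width 50.8
held 51.1 29.9 t 59.7
touch at 4 df 6.3
t 65.7 width 59.3
```

View pics/p4.png

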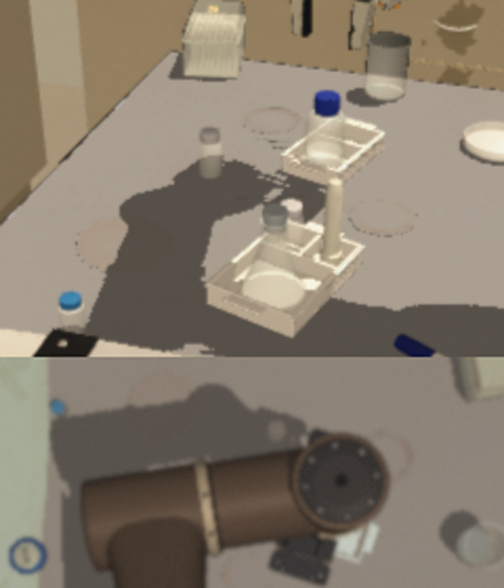

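The tube stands in its small pocket and the bottle in the wide pocket. Last vial next, then move clear and check.

```bash
python3 - <<'E'
from h import *
pick("vialB")
if st()["width"]>20:
    place("vialB"); bot.move_ptp([300,-560,190],Q)
snap("pics/p5.png"); print(st()["t"],st()["contact_force"])
E
```

```text
vialB width 26.9
held 27.1 20.0 t 70.1
touch at 3 df 8.0
t 76.6 width 34.2
78.2667 [-0.06962119  0.11526005 -0.55616461]
```

View pics/p5.png

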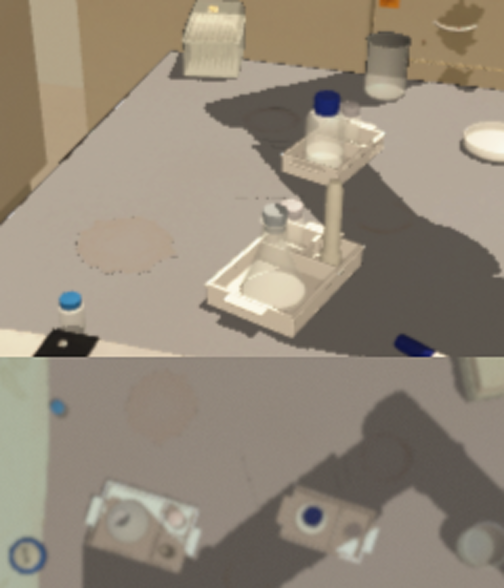

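All five items stand upright in their pockets, and the short vial, beaker and timer haven't moved.

```bash
python3 -c "
from plant import bot
print(bot.close_job())"
```

```text
the job is handed in; nothing more can be done
None
```

I made up both kits and handed the job in at about 78 s: all five items stand upright in their pockets and the short vial, beaker and timer are untouched; the first flask grasp closed on air because the real fingertips sit about 30 mm above the reported TCP, which I measured with one roughly 25 N touch on bare table and corrected for.

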